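# Clip the tablet box onto the sloped rack

## Robot

A 6-joint arm with a two-finger parallel gripper is mounted at the origin on the work surface. World frame = base frame: x ahead of the robot, y to its left, z up, the work surface at z = 0. Lengths are in m, angles in rad, forces in N, time in s.
With the tool pointing down it reaches from about 0.375 to 0.975 m from the base axis. Payload 3.8 kg.
Tool frame: the origin (TCP) lies midway between the tips of the shut fingers; the grasp point (between the pads) lies 19 mm behind it; x points along the fingers, y is the direction in which the jaws open and shut, and the axes are right-handed (so a half turn about x gives the same grasp; the last joint's range is limited). The gripper opens to 88 mm and grips with 3 to 60 N. Pads are 18 mm wide; open, the fingers measure 123 mm over their backs; the gripper's body (75 mm by 187 mm) begins 45 mm behind the grasp point.
Start: joints at [-1.28, 0.264, 1.604, -0, 1.274, -0.037], TCP at [0.217, -0.639, 0.239] pointing down, gripper open.
Joint ranges: [-2.63, 2.63], [-0.94, 2.18], [0.31, 2.57], [-1.31, 4.45], [0, 2.66], [-2.55, 2.55]. Speed limits (rad/s): [2.57, 2.57, 3.14, 3.14, 3.14, 3.14].

## Interface

Orientations are given as a rotation vector (axis times angle).
In Python, from cell import manip, inverse_kinematics, cams, order gives the robot as it stands. Calls block until the motion is done:
- manip.move_pose(position, orientation): joint-space move of the TCP to a pose.
- manip.move_linear(position, rate=0.15, rot=None): straight line of the TCP; rot=None keeps the orientation; rate is the mean speed in m/s.
- manip.set_joints(angles): joint-space move.
- manip.set_gripper(opening, force=None): finger opening in m; force is the grip in N (None keeps the last); returns when the fingers have stopped.
- manip.dwell(seconds).
- inverse_kinematics(position, orientation): joint angles nearest the present ones, or None.
- manip.state(): the state.
- cams.capture(name): name is "scene" or "top" or "wrist"; returns a dict with "image" (480x640x3 uint8, blue, green, red), "z_map" (480x640 float32, m along the optical axis (not along the pixel's ray), 0 where there is no reading), "intrinsics" (3x3 intrinsics, pixels), "position" and "orientation" of the camera in the world; the wrist camera has in their place "T_tool_cam" (4x4, takes a point from camera to tool coordinates, whose origin is the TCP and whose axes are the tool frame's). Camera axes: x right, y down, z forward; pixel columns grow to the right and rows downward; lengths in m; the calibration is good to about 2 mm. The wrist camera is an equidistant fisheye: a pixel r from the principal point sees the ray r / f radians off the axis. A picture is of the moment at which its call begins: read the wrist's pose just before it.
A pose or a line that the arm cannot do raises manip.IKError and nothing moves.
- order.close_job(): hands the job in, once; it reports no verdict.
The state is a dict: "clock": time; "joint_pos": joint angles; "joint_velocities": joint speeds; "tau": joint torques, N m; "tool_pos": TCP position; "tcp_rot": TCP orientation; "contact_force": force on the tool from outside, world axes, zero at the start; "moment": the same for the moment, N m; "gripper_width": finger opening in m.
Only numpy, scipy, OpenCV 4.12 (cv2) and the standard library are available. Lean on these libraries where they do the work, as an engineer would, in place of code of your own. Each camera call takes 0.05 s, during which the arm holds its last target. There are 200 camera calls.

## Task

Take the tablet box from the tray and mount it on the sloped two-bar rack: with its foot still raised, hook its lip under the rack's upper bar and draw it home against the bar, then tilt the box down until its foot snaps under the chrome spring clip and the box sits flush on both bars, roughly centred on the clip. Work gently, never forcing the box against the rack, let go at the end, and do not disturb the glasses, the jigger or the spice jar.

Things in the scene. Friction and masses are not known exactly. Their poses are not given: they have to be found in the camera images.
- module: The tablet box: closed white box on a grey plate, 0.11-0.22 kg, 98 long (x), 46 wide (y), 60 high (z) mm. Origin: mid-length, mid-width, level with the bottoms of lip (+x end) and foot (-x end), on which it stands. Box: x -34 to +26, 44 wide, z 28 to 60, flat top: grip it across the 44 mm; press its top near the foot end. Plate: x -49 to +49, underside z 22.5.
- lip_seat (a point): In the tablet box at x +40, z +18.5 mm: where the upper bar's axis comes when the lip is drawn home. The lip is a wall below the plate (inner face x +44) with a 4 mm thick toe (z 8 to 12) turned inwards to x +37: a slot 10.5 mm high, 7 mm deep, open towards -x, for the 8 mm bar. The box can swing about the bar in it.
- foot_tip (a point): Axis of the foot's round toe (6 mm thick, 36 mm wide), which points inwards, to +x, in the tablet box at x -40, z +3 mm. Its leg hangs from the plate at x -49 to -43.
- rack: The rack, fixed on the counter: aluminium base 150 x 190 mm, two grey sloping cheeks 170 mm apart (along y), chrome bars between them. Origin: centre of the base's underside; x points level towards its high end, z up.
- deck: The rack's sloping frame (the cheeks, which end at z 27 mm). Origin 45 mm above the rack's; x points up the slope, 0.40 rad above level, y along the bars, z square to the slope. Mounted, the tablet box has these axes, origin at z 0 and at x = the ladder's shift, plate lying on both bars. A level tablet box hooked on the upper bar has its foot raised by 0.40 rad.
- bar_mid (a point): NOMINAL middle of the upper bar's axis (deck x +40, z 18.5 mm); lower bar at x -24, same z; both 8 mm thick, 156 mm free length. Bars and clip are one ladder, jammed in the cheeks anywhere from 8 mm down to 8 mm up the slope (along deck x) of nominal; this shift differs each time and is NOT reported: feel for the bar. It stays put under 45 N.
- clip_mid (a point): NOMINAL middle of the clip's nose (deck x -39.5, z 8.6 mm, shifted with the ladder). The chrome spring clip, 50 mm wide, looks down the slope and overhangs the seated foot's toe by about 4 mm; from the nose a flare leads up and back (towards +x) to z 18 mm. A rod under the lower bar (deck x -24, z 4 mm) bears it.
- clip (a joint): How far the spring clip is pushed back, up the slope, in m (0 at rest, at most 0.008). Swinging about the upper bar, the foot meets the flare about 0.15 rad before flush, pushes the clip back about 4 mm, and passes under the nose at about 0.07 rad, when it springs back. This takes about 4 to 15 N on the box's top near its foot end.
- tray: White oval melamine tray, 392 x 292 mm, fixed, floor 5 mm above the counter, rim 14 mm high. Origin: centre of its underside; x along its length. Glasses and jigger stand in its +x part, the tablet box in its -x part, its lip end (where more of the plate shows beside the box) towards the glasses.
- tumbler_a: Upturned glass tumbler, 56 mm wide, 85 mm high, on the tray; leave alone. Origin: centre of its underside.
- tumbler_b: Upturned glass tumbler, 56 mm wide, 85 mm high, on the tray; leave alone. Origin: centre of its underside.
- jigger: Steel jigger (double cone), 44 mm wide, 85 mm high, on the tray; leave alone. Origin: centre of its underside.
- spice_jar: Clear spice jar with white flip-top lid, 45 mm wide, 88 mm high, on the counter behind the rack's high end; leave alone. Origin: centre of its underside.
Not all that is in view belongs to the job. What is shaped like the module but red is not meant. Of the things that look like the rack, take the one that is farthest to the robot's left at the start.

How it is judged:
On the way, in this order (a step that is already met when the one before it is completed fails the run):
1. the lip is hooked on the upper bar while the foot is still raised (x of lip_seat in the frame of deck between 0.029 and 0.051 m and z of lip_seat in the frame of deck between 0.0145 and 0.0215 m and y of lip_seat in the frame of deck between -0.03 and 0.03 m and angle between the x axis of module and the x axis of deck, either way round above 0.18 rad and z of foot_tip in the frame of deck above 0.015 m), for 0.1 s.
2. with the lip hooked, the box is tilted down and its foot pushes the spring clip back (x of lip_seat in the frame of deck between 0.029 and 0.051 m and z of lip_seat in the frame of deck between 0.0145 and 0.0215 m and y of lip_seat in the frame of deck between -0.03 and 0.03 m and angle between the x axis of module and the x axis of deck, either way round below 0.18 rad and value of joint clip above 0.0015 m).
At the end, for the whole second after the job is handed in: The tablet box lies flush on both bars (within 0.05 rad; lip within 2.5 mm and foot within 3 mm of their seated heights), centred on the clip within 15 mm, its foot under the clip, which has sprung back to within 1.5 mm of rest; box at rest (x of lip_seat in the frame of deck between 0.029 and 0.051 m and z of lip_seat in the frame of deck between 0.016 and 0.021 m and y of lip_seat in the frame of deck between -0.015 and 0.015 m and z of foot_tip in the frame of deck between 0 and 0.006 m and angle between the x axis of module and the x axis of deck, either way round below 0.05 rad and angle between the y axis of module and the y axis of deck, either way round below 0.1 rad and value of joint clip below 0.0015 m and linear speed of module below 0.02 m/s); the robot touches nothing.
It fails at once if the tablet box is forced against the rack with more than 45 N (contact force between module and rack above 45 N).
It fails at once if the tablet box is forced against the rack with more than 25 N while its foot is still raised (contact force between module and rack above 25 N and angle between the x axis of module and the x axis of deck, either way round above 0.2 rad).
It fails at once if a glass, the jigger or the spice jar is shifted by more than 15 mm or tipped (distance of any of tumbler_a, tumbler_b, jigger, spice_jar from where it was at the start of the episode above 0.015 m).
It also fails if it takes over 54 s, if anything falls off the work surface, if the arm or the gripper's body presses on something with over 40 N, if the wrist force passes 120 N, or if a joint passes its speed limit or range.

## Working session

There is one attempt and no reset: what is moved stays moved. The work goes in short steps, each a Python script; the robot and the scene stay as the last script left them, time stands still between calls to the robot, and variables do not carry over. Pictures are saved under pics/ and viewed, about 8 in all and at most 12, crops included, and the job is handed in when it is done.

```bash
ls; mkdir -p pics
python3 - <<'E'
from cell import manip,cams
import cv2,numpy as np
s=manip.state(); print(s)
for n in("scene","top"):
    c=cams.capture(n); cv2.imwrite(f"pics/{n}0.png",c["image"]); np.savez(f"pics/{n}0.npz",**c)
    print(n,c["intrinsics"],c["position"],c["orientation"])
E
```

```text
pics
{'clock': 0.0, 'joint_pos': array([-1.27992271e+00,  2.64764114e-01,  1.60536589e+00,  9.25053223e-06,
        1.27366523e+00, -3.68887602e-02]), 'joint_velocities': array([-0.00032519, -0.00027345, -0.00098234,  0.00052134,  0.0009103 ,
       -0.00138723]), 'tau': array([ 7.58985916e-04, -5.02106988e+01, -3.56872451e+01,  7.28028989e-02,
        2.94031471e-02, -1.81005971e-04]), 'tool_pos': array([ 0.21710744, -0.63839405,  0.23738497]), 'tcp_rot': array([ 2.04463183,  0.34041785, -2.04519185]), 'contact_force': array([-0.40167131,  0.92938019, -0.47244599]), 'moment': array([-0.03631478,  0.01265073, -0.01321035]), 'gripper_width': 0.08805333531176886}
scene [[522.75729021   0.         319.83630628]
 [  0.         522.75729021 238.02157942]
 [  0.           0.           1.        ]] [ 0.90731947 -0.58828045  1.07663926] [-2.41512131 -0.78950258  0.24118874]
top [[446.29858031   0.         321.12862947]
 [  0.         446.29858031 232.61224795]
 [  0.           0.           1.        ]] [0.39115002 0.02049615 1.20358471] [-2.1858833   2.15319549 -0.09301164]
```

View pics/scene0.png

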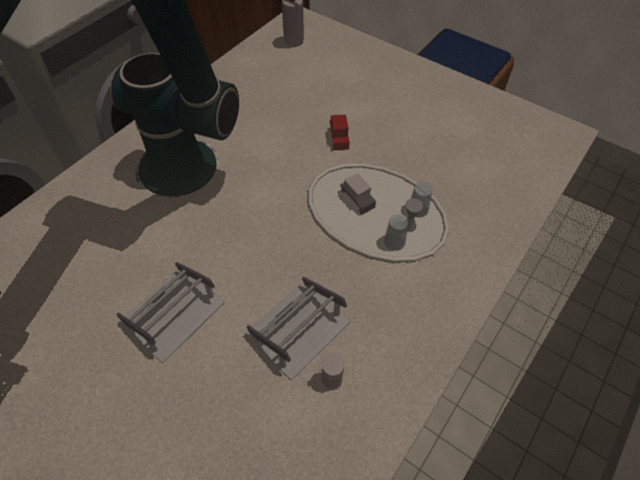

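View pics/top0.png

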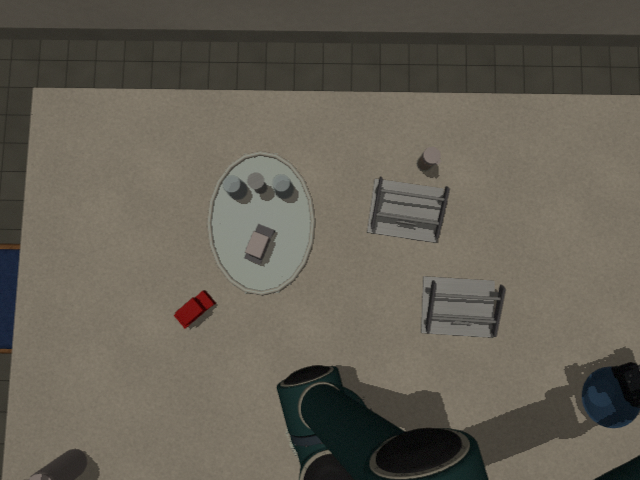

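The scene view shows the tray with the white box at (357,190) and the glasses beyond it. There are two racks, at (300,325) and (170,310), and a red decoy at (340,130). In the top view image-up is +x and image-left is +y, so the target rack is the one at (410,210), with the jar at (428,160). The box is at (260,243).

```bash
cat > h.py <<'E'
import numpy as np,cv2
from scipy.spatial.transform import Rotation as R
def cloud(c):
    K=c["intrinsics"];z=c["z_map"];v,u=np.mgrid[:480,:640]
    P=np.stack([(u-K[0,2])/K[0,0]*z,(v-K[1,2])/K[1,1]*z,z],-1)
    W=P@R.from_rotvec(c["orientation"]).as_matrix().T+c["position"]; W[z<=0]=np.nan
    return W
def rect(p):
    (c,s,a)=cv2.minAreaRect((p[:,:2]*1000).astype(np.float32)); return np.round(c,1),np.round(s,1),round(a,1)
E
python3 - <<'E'
from h import *
for n in("top","scene"):
    c=dict(np.load(f"pics/{n}0.npz")); W=cloud(c)
    if n=="top": print("counter z",np.nanmedian(W[300:330,330:400,2]))
    boxes={"top":dict(mod=(243,222,278,268),rack=(362,172,455,248),jar=(412,145,445,180),gl=(220,170,300,205)),
           "scene":dict(mod=(338,170,380,216),rack=(245,275,352,378),jar=(315,352,348,390),gl=(385,180,435,255))}[n]
    for k,(a,b,d,e) in boxes.items():
        w=W[b:e,a:d].reshape(-1,3); w=w[~np.isnan(w[:,0])]
        print(n,k,"hist z mm",np.histogram(w[:,2]*1000,bins=range(-6,100,6))[0])
        for lo,hi in {"mod":[(.058,.072),(.024,.04)],"rack":[(.0035,.2),(.02,.2)],"jar":[(.075,.1)],"gl":[(.08,.1)]}[k]:
            q=w[(w[:,2]>lo)&(w[:,2]<hi)]
            if len(q)>5: print("  ",lo,len(q),rect(q),"zmed",np.median(q[:,2]),"mean",q.mean(0))
t=cv2.imread("pics/top0.png");s=cv2.imread("pics/scene0.png")
A=cv2.resize(t[145:295,205:305],(400,600),interpolation=3);B=cv2.resize(t[140:260,360:460],(400,480),interpolation=3)
o=np.zeros((600,800,3),np.uint8);o[:,:400]=A;o[:480,400:]=B;cv2.imwrite("pics/crop1.png",o)
E
```

```text
counter z 0.0008959883586596717
top mod hist z mm [  4 467 426   5   2   7 205  62   8   6  12 180 214   2   0   0   0]
   0.058 400 (array([466.2, 194.7]), array([44.5, 59.9]), 69.4) zmed 0.06614703687085288 mean [0.46597375 0.19404733 0.06606984]
   0.024 272 (array([469.9, 193.4]), array([46.4, 97.8]), 69.3) zmed 0.03404545248010871 mean [0.47382057 0.18938321 0.03416583]
top rack hist z mm [1137 2947 1870   44    6   10   16   59  114   98  206   64   45   75
  215   69   44]
   0.0035 4157 (array([ 570.9, -203.9]), array([205.4, 251. ]), 0.8) zmed 0.007712666077750452 mean [ 0.5668923  -0.19840033  0.0211406 ]
   0.02 1029 (array([ 567.2, -196.4]), array([179.6, 131.6]), 82.1) zmed 0.0603900436085103 mean [ 0.5631631  -0.20008937  0.06446096]
top jar hist z mm [282 444  28   7  13  10  16  10   7  12  11  16  12   9  18 196  54]
   0.075 272 (array([ 698. , -249.8]), array([46.4, 43.5]), 85.5) zmed 0.08809423235576219 mean [ 0.69723205 -0.24855498  0.08781691]
top gl hist z mm [ 22 859 701 130  45  37  37  24  29  27  28  27  33  20  33 301 438]
   0.08 763 (array([622.3, 196.2]
[... 588 characters left out ...]
9.7]), array([243.1, 277.9]), 37.0) zmed 0.007540072438811829 mean [ 0.58820976 -0.20409397  0.02981564]
   0.02 2158 (array([ 615.1, -203.1]), array([179.4, 227.6]), 82.6) zmed 0.06907280916879921 mean [ 0.59946976 -0.21044664  0.06617326]
scene jar hist z mm [324 226  24  18  20  27  20  22  22  25  21  21  15  26  38 377  20]
   0.075 447 (array([ 701.2, -251.8]), array([48.6, 44.3]), 75.6) zmed 0.08704006688122379 mean [ 0.70106329 -0.25204642  0.08661912]
scene gl hist z mm [ 120 1587  541  125   59   63   57   61   54   48   62   69   67   77
   81  437  226]
   0.08 717 (array([622.4, 195. ]), array([ 49.9, 173.8]), 1.8) zmed 0.08889308985249667 mean [0.62297704 0.19116117 0.08851941]
```

View pics/crop1.png

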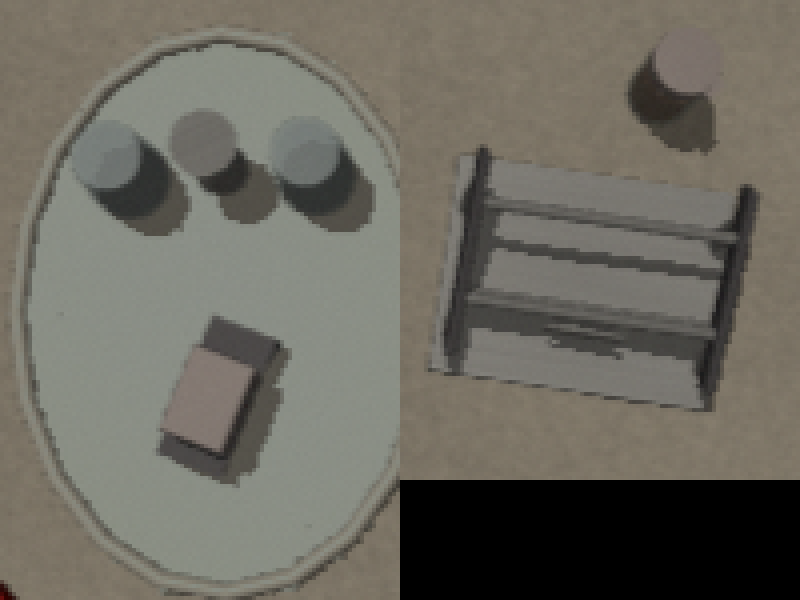

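The crop confirms that the box's lip end points up the image towards the glasses. The rack's upper bar lies near image (385..445, 190..200) and its clip near the lower edge. Next I fit the bar lines from the depth data, then pick.

Run:
```python
from h import *
from cell import manip,inverse_kinematics
print(R.from_rotvec(manip.state()["tcp_rot"]).as_matrix().round(2))
for n in("top","scene"):
    c=dict(np.load(f"pics/{n}0.npz")); W=cloud(c).reshape(-1,3)
    W=W[~np.isnan(W[:,0])]
    ctr=np.array([.568,-.1975,0])
    for yaw in (-7.7,-7.9):
        Rz=R.from_euler('z',yaw,degrees=True).as_matrix()
        L=(W-ctr)@Rz
        m=(abs(L[:,1])<.065)&(abs(L[:,0])<.09)
        for nm,(lo,hi,x0,x1) in dict(up=(.07,.095,.005,.06),low=(.045,.07,-.06,-.005)).items():
            q=L[m&(L[:,2]>lo)&(L[:,2]<hi)&(L[:,0]>x0)&(L[:,0]<x1)]
            p=np.polyfit(q[:,1],q[:,0],1)
            print(n,yaw,nm,len(q),"x'mean",q[:,0].mean().round(4),"minmax",np.percentile(q[:,0],[2,50,98]).round(4),"slope deg",np.degrees(np.arctan(p[0])).round(2),"z",np.percentile(q[:,2],[10,50,90]).round(4))
    # cheeks
    m=(abs(L[:,0])<.09)&(abs(L[:,1])<.12)&(abs(L[:,1])>.075)&(L[:,2]>.03)
    for sgn in(1,-1):
        q=L[m&(L[:,1]*sgn>0)]; print("  cheek",sgn,len(q),np.percentile(q[:,1],[2,98]).round(4),"x",np.percentile(q[:,0],[1,99]).round(4),"zmax",q[:,2].max())
    m=(abs(L[:,0])<.12)&(abs(L[:,1])<.07)&(L[:,2]>.004)&(L[:,2]<.012)
    print("  base x",np.percentile(L[m][:,0],[.5,99.5]),"z",np.median(L[m][:,2]))
    m=(L[:,0]>-.055)&(L[:,0]<-.031)&(abs(L[:,1])<.04)&(L[:,2]>.025)
    print("  clip pts",m.sum(),L[m].mean(0) if m.any() else 0, np.percentile(L[m][:,1],[5,95]) if m.any() else 0)
```

```text
[[-0.    0.32 -0.95]
 [ 0.   -0.95 -0.32]
 [-1.   -0.   -0.  ]]
top -7.7 up 162 x'mean 0.0291 minmax [0.0254 0.0289 0.0331] slope deg -0.06 z [0.0784 0.0811 0.0839]
top -7.7 low 199 x'mean -0.0306 minmax [-0.0409 -0.0302 -0.0221] slope deg -0.24 z [0.0472 0.0554 0.0589]
top -7.9 up 162 x'mean 0.0291 minmax [0.0253 0.0288 0.0331] slope deg -0.26 z [0.0784 0.0811 0.0839]
top -7.9 low 199 x'mean -0.0306 minmax [-0.041  -0.0303 -0.0222] slope deg -0.44 z [0.0472 0.0554 0.0589]
  cheek 1 229 [0.0766 0.0907] x [-0.0644  0.0605] zmax 0.09881675208645446
  cheek -1 279 [-0.0876 -0.0762] x [-0.0644  0.0605] zmax 0.10039818365658881
  base x [-0.11242099  0.11706524] z 0.006951621057289525
  clip pts 103 [-0.03564149  0.00069657  0.04794979] [-0.03059721  0.03045779]
scene -7.7 up 226 x'mean 0.0318 minmax [0.0275 0.0323 0.0352] slope deg -0.27 z [0.0771 0.0799 0.0822]
scene -7.7 low 244 x'mean -0.0277 minmax [-0.0381 -0.0269 -0.0205] slope deg -0.34 z [0.0471 0.0541 0.0572]
scene -7.9 up 227 x'mean 0.0318 minmax [0.0274 0.0322 0.0352] slope deg -0.45 z [0.0771 0.0799 0.0822]
scene -7.9 low 245 x'mean -0.0277 minmax [-0.0381 -0.027  -0.0203] slope deg -0.51 z [0.0471 0.0541 0.0572]
  cheek 1 428 [0.0769 0.0891] x [-0.0625  0.0646] zmax 0.09814247719372138
  cheek -1 402 [-0.0887 -0.077 ] x [-0.0613  0.0662] zmax 0.09926883693305122
  base x [-0.07815252  0.07796789] z 0.005978547067619799
  clip pts 50 [-0.03703891  0.00309487  0.04581224] [-0.02078951  0.02764749]
```

```bash
cat >> h.py <<'E'
from cell import manip,inverse_kinematics,cams
def toolrot(Rm,s):   # module rotation -> tool rotvec
    M=Rm.as_matrix(); x=-M[:,2]; y=s*M[:,1]
    return R.from_matrix(np.c_[x,y,np.cross(x,y)]).as_rotvec()
YAW=np.radians(-7.5)
def modrot(pitch,yaw=YAW): # pitch = x axis above level
    return R.from_euler('z',yaw)*R.from_euler('y',-pitch)
F=lambda n=4:np.mean([(manip.dwell(.02),manip.state()["contact_force"])[1] for _ in range(n)],0)
E
cat > pick.py <<'E'
from h import *
Rm=modrot(0,np.radians(-20.6)); org=np.array([.4698,.1923,.005])
q0=manip.state()["joint_pos"]
for s in(1,-1):
    print(s,[inverse_kinematics(p,toolrot(r,s)) for p,r in((org+[0,0,.14],Rm),(np.array([.57,-.2,.12]),modrot(0)),(np.array([.57,-.2,.12]),modrot(.4)))])
E
python3 pick.py
```

```text
1 [array([ 3.39446750e-01,  2.72621386e-02,  2.05496941e+00, -4.44089210e-16,
        1.05936110e+00, -8.71811751e-01]), array([-3.78688172e-01,  2.30986911e-01,  1.87491506e+00, -4.44089210e-16,
        1.03569068e+00, -1.81858480e+00]), array([-0.44710994,  0.02840222,  2.16252206,  0.22280788,  0.57999972,
       -2.05079681])]
-1 [array([0.33944675, 0.02726214, 2.05496941, 0.        , 1.0593611 ,
       2.2697809 ]), array([-3.78688172e-01,  2.30986911e-01,  1.87491506e+00, -8.88178420e-16,
        1.03569068e+00,  1.32300785e+00]), array([-0.44710994,  0.02840222,  2.16252206,  0.22280788,  0.57999972,
        1.09079584])]
```

```bash
cat > pick.py <<'E'
from h import *
Rm=modrot(0,np.radians(-20.6)); org=np.array([.4698,.1923,.005]); s=1; GX=-.008
g=org+Rm.apply([GX,0,.031]); rv=toolrot(Rm,s)
t=lambda m:print(m,round(manip.state()["clock"],2),manip.state()["tool_pos"].round(4),F().round(2),manip.state()["gripper_width"].round(4))
manip.move_pose(g+[0,0,.10],rv); t("above")
manip.move_linear(g,rate=.12); t("down")
manip.set_gripper(.03,force=35); t("grip")
manip.move_linear(g+[0,0,.14],rate=.2); t("lift")
c=cams.capture("wrist"); cv2.imwrite("pics/w1.png",c["image"])
a=np.radians(0); bar=np.array([.5979,-.2004,.0776])
M=modrot(0); seat=bar+M.apply([.0100,0,.030])
tcp=seat+M.apply(np.array([GX,0,.031])-[.040,0,.0185])
manip.move_pose(tcp+[0,0,.03],toolrot(M,s)); manip.dwell(.2); t("overrack")
for n in("scene","top"):
    c=cams.capture(n); np.savez(f"pics/{n}1.npz",**c); cv2.imwrite(f"pics/{n}1.png",c["image"])
S=cv2.imread("pics/scene1.png")[240:400,220:380]; cv2.imwrite("pics/s1c.png",cv2.resize(S,(600,600),interpolation=3))
E
python3 pick.py
```

```text
Traceback (most recent call last):
  File "pick.py", line 5, in <module>
    manip.move_pose(g+[0,0,.10],rv); t("above")
                                     ~^^^^^^^^^
  File "pick.py", line 4, in <lambda>
    t=lambda m:print(m,round(manip.state()["clock"],2),manip.state()["tool_pos"].round(4),F().round(2),manip.state()["gripper_width"].round(4))
                                                                                                       ^^^^^^^^^^^^^^^^^^^^^^^^^^^^^^^^^^^^
AttributeError: 'float' object has no attribute 'round'
```

```bash
sed -i 's/manip.state()\["gripper_width"\].round(4)/round(manip.state()["gripper_width"],4)/' pick.py; python3 pick.py
```

```text
above 3.48 [0.4624 0.1949 0.136 ] [-0.18 -0.26  0.57] 0.0882
down 4.53 [0.463  0.1954 0.0366] [0.28 0.15 0.46] 0.0881
grip 5.33 [0.4626 0.1953 0.0361] [0.38 1.55 0.67] 0.0438
lift 6.25 [0.4612 0.1946 0.1745] [-0.01  0.52 -2.  ] 0.0438
overrack 8.06 [ 0.5605 -0.1943  0.1503] [ 0.02  0.06 -1.92] 0.0438
```

View pics/s1c.png

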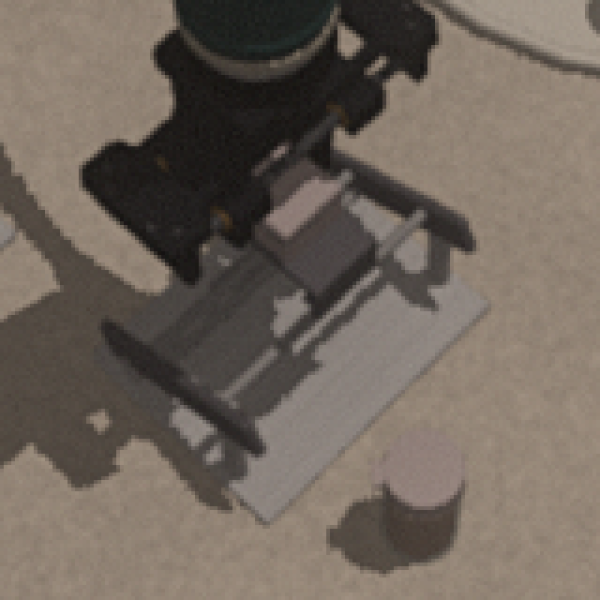

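View pics/w1.png

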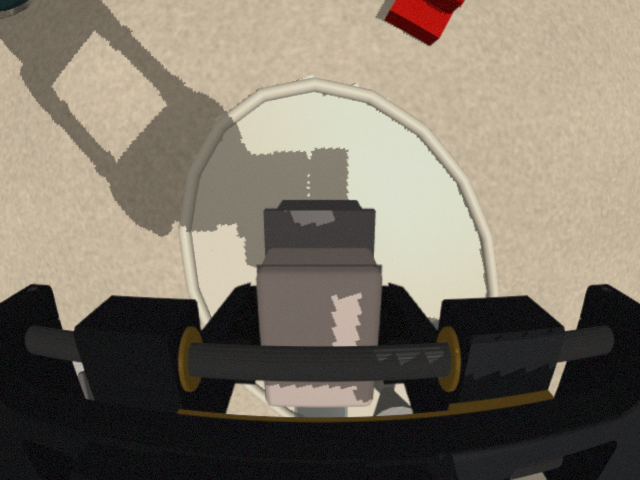

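The wrist view shows the box gripped straight and level. The scene crop shows it over the rack, held between the cheeks, with its lip end reaching past the upper bar. I'll check the lip position against the bar numerically, then lower with force guards.

```bash
cat > low.py <<'E'
from h import *
c=dict(np.load("pics/scene1.npz")); ctr=np.array([.568,-.1975,0]); Rz=R.from_euler('z',YAW).as_matrix()
L=((cloud(c).reshape(-1,3))-ctr)@Rz; st=manip.state(); T=(st["tool_pos"]-ctr)@Rz; print("tcp'",T.round(4))
q=L[(L[:,2]>T[2]-.031+.018)&(L[:,2]<T[2]-.031+.034)&(L[:,0]>0.0)&(L[:,0]<.1)&(abs(L[:,1])<.06)]
print("plate",len(q),np.percentile(q[:,0],[50,95,98,99.5]).round(4),"exp lip",T[0]+.057,"y",np.percentile(q[:,1],[2,98]).round(4))
q=L[(L[:,2]>T[2]-.031+.056)&(L[:,2]<T[2]-.031+.066)&(L[:,0]<T[0]+.05)&(L[:,0]>T[0]+.015)&(abs(L[:,1])<.03)]
print("boxtop z",np.median(q[:,2]),"exp",T[2]+.029,"x max",np.percentile(q[:,0],98),"exp",T[0]+.034)
base=F(8); print("base",base.round(2))
p=manip.state()["tool_pos"].copy(); M=modrot(0); rv=toolrot(M,1)
bar=np.array([.5979,-.2004,.0776]); seat=bar+M.apply([.010,0,0]); tcp=seat+M.apply([-.048,0,.0125])
z=tcp[2]+.018; manip.move_linear([tcp[0],tcp[1]-.001,z],rate=.08,rot=rv)
f=F()-base; print("start",f.round(2))
while abs(f[2])<2.5 and abs(f[0])<4 and z>tcp[2]-.004:
    z-=.0015 if z>tcp[2]+.0035 else .0007
    manip.move_linear([tcp[0],tcp[1]-.001,z],rate=.03); f=F(2)-base
    print(round((z-tcp[2])*1000,1),f.round(1),end=" | ")
st=manip.state(); print("\n",st["clock"],st["tool_pos"].round(4),(F()-base).round(2),st["moment"].round(2))
np.save("base.npy",base)
E
python3 low.py
```

```text
tcp' [-0.0079  0.0016  0.1503]
plate 338 [0.0369 0.0494 0.0499 0.0502] exp lip 0.04912501843422188 y [-0.0228  0.0223]
boxtop z 0.17883712755336165 exp 0.1792582465911988 x max 0.026551677456932706 exp 0.02612501843422188
base [-0.24 -0.03 -2.27]
start [ 0.09 -0.34  0.4 ]
16.5 [-0.1 -0.5  0. ] | 15.0 [ 0.1 -0.1  0.7] | 13.5 [ 0.4 -0.4  0.4] | 12.0 [0.3 0.3 0.6] | 10.5 [0.1 0.2 0.1] | 9.0 [0.2 0.3 0.3] | 7.5 [-0.1 -0.5  0.1] | 6.0 [ 0.2 -0.1  0.3] | 4.5 [ 0.1 -0.3  0.5] | 3.0 [-0.2  0.1  0.3] | 2.3 [-0.3  0.4  1. ] | 1.6 [0.8 0.  0.4] | 0.9 [ 0.5 -0.   0.3] | 0.2 [0.5 0.1 0.9] | -0.5 [-0.8  0.4  1.7] | -1.2 [-2.5  0.9  6.9] | 
 13.6333 [ 0.5603 -0.1965  0.0896] [-3.01  1.18  7.72] [0.14 0.15 0.02]
```

```bash
cat > draw.py <<'E'
from h import *
base=np.load("base.npy"); M=modrot(0); ex=M.apply([1,0,0])
bar=np.array([.5979,-.2004,.0776]); tcp=bar+M.apply([-.038,0,.0125])+[0,-.001,0]
z=tcp[2]+.0003; d=.010
manip.move_linear([*(tcp+d*ex)[:2],z],rate=.03); f=F()-base; print("up",f.round(2))
while f@ex<3 and d>-.005:
    d-=.001 if d>.003 else .0006
    manip.move_linear([*(tcp+d*ex)[:2],z],rate=.03); f=F(2)-base
    print(round(d*1000,1),f.round(1),end=" | ")
    if abs(f[2])>6: z+=.0004*np.sign(f[2])
st=manip.state(); print("\n",st["clock"],st["tool_pos"].round(4),(F()-base).round(2),"d,z",d,z-tcp[2])
np.save("hook.npy",np.r_[tcp+d*ex,z][[0,1,3]])
E
python3 draw.py
```

```text
up [0.05 0.48 0.75]
9.0 [ 0.8 -0.5  0.5] | 8.0 [0.1 0.1 1. ] | 7.0 [ 0.3 -0.2  0.2] | 6.0 [ 0.3 -0.4  0.9] | 5.0 [-0.   0.2  0.4] | 4.0 [ 0.5 -0.1  0.7] | 3.0 [0.2 0.3 0.4] | 2.4 [0.5 0.4 0.7] | 1.8 [ 0.6 -0.2  0.7] | 1.2 [-0.   0.   0.8] | 0.6 [-0.5 -0.2  0.2] | 0.0 [ 0.4 -0.1 -0.2] | -0.6 [0.5 0.  0.4] | -1.2 [0.1 0.2 0.9] | -1.8 [0.8 0.2 0.2] | -2.4 [ 0.5 -0.3  0.5] | -3.0 [0.4 0.1 1.1] | -3.6 [ 0.5 -0.6  0.1] | -4.2 [0.2 0.4 0.6] | -4.8 [-0.5 -0.2  0.5] | -5.4 [ 0.5  0.2 -0. ] | 
 20.2 [ 0.5549 -0.1957  0.0904] [ 0.1   0.09 -0.03] d,z -0.0053999999999999986 0.0002999999999999947
```

The draw script used a 10 mm wrong offset, so it started 10 mm further up the slope (harmless). The seat is still 4.6 mm short, so I'll continue the draw.

```bash
cat > draw2.py <<'E'
from h import *
base=np.load("base.npy"); M=modrot(0); ex=M.apply([1,0,0])
bar=np.array([.5979,-.2004,.0776]); tcp=bar+M.apply([-.048,0,.0125])+[0,-.001,0]
z=tcp[2]+.0003; d=.0046; f=np.zeros(3)
while f@ex<3 and d>-.009:
    d-=.0007
    manip.move_linear([*(tcp+d*ex)[:2],z],rate=.04); f=F(2)-base
    print(round(d*1000,1),f.round(1),end=" | ")
    if abs(f[2])>5: z+=.0004*np.sign(f[2])
st=manip.state(); print("\n",st["clock"],st["tool_pos"].round(4),(F()-base).round(2),"d,z",d,z-tcp[2])
np.save("hook.npy",np.r_[(tcp+d*ex)[:2],z,d])
c=cams.capture("scene"); cv2.imwrite("pics/s2c.png",cv2.resize(c["image"][240:380,240:380],(600,600),interpolation=3))
E
python3 draw2.py
```

```text
3.9 [ 0.7 -0.2  0.6] | 3.2 [ 0.6 -0.2 -0.1] | 2.5 [0.7 0.3 0.5] | 1.8 [ 0.5 -0.1  0. ] | 1.1 [ 0.5 -0.3  0.9] | 0.4 [0.9 0.3 0.5] | -0.3 [ 3.1  0.  -1.2] | 
 22.25 [ 0.5506 -0.1952  0.0906] [ 3.52  0.27 -1.32] d,z -0.00030000000000000057 0.0002999999999999947
```

View pics/s2c.png

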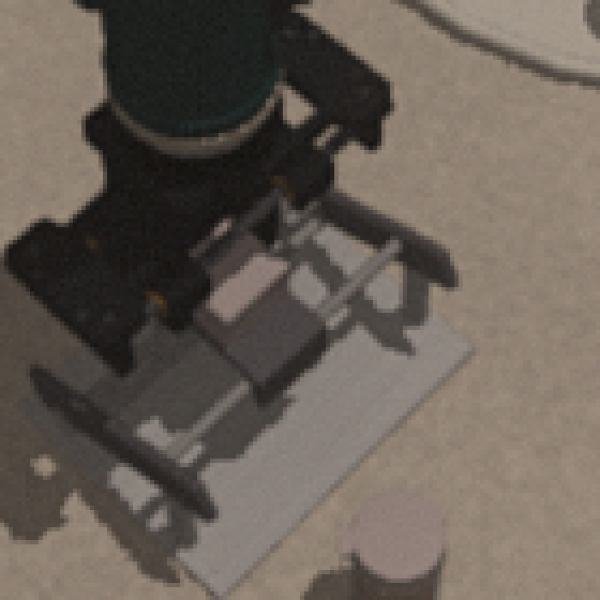

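The crop shows the lip end over the upper bar and hooked. The force stop at d = -0.3 mm, with plate contact about 0.4 mm below the computed height, agrees with vision. Next I tilt about the bar with force correction to just before the flare.

```bash
cat > tilt.py <<'E'
from h import *
base=np.load("base.npy"); hk=np.load("hook.npy"); M0=modrot(0)
bar=np.array([.5979,-.2004,.0776])+[0,-.001,0]
piv=bar+M0.apply([-.0001,0,-.0004])      # bar axis in commanded coordinates
off=np.array([.0002,0,.0006])            # module-frame clearance: upslope, above
f=F()-base
for p in np.arange(.04,.2301,.038):
    M=modrot(p); tcp=piv+M.apply(np.array([-.048,0,.0125])+off)
    manip.move_linear(tcp,rate=.03,rot=toolrot(M,1)); f=M.inv().apply(F(2)-base)
    print(round(p,3),f.round(1),off.round(4)[[0,2]],end=" | ")
    for k in(0,2):
        if abs(f[k])>3: off[k]+=np.clip(f[k]/9000,-.0006,.0006)
    if np.linalg.norm(f)>15: print("STOP"); break
st=manip.state(); print("\n",st["clock"],st["tool_pos"].round(4),p,(F()-base).round(2),st["moment"].round(2))
np.save("tilt.npy",np.r_[piv,off,p])
E
python3 tilt.py
```

```text
0.04 [ 4.   0.3 -1.1] [0.0002 0.0006] | 0.078 [ 3.6  0.1 -0.6] [0.0006 0.0006] | 0.116 [2.3 0.4 0.2] [0.001  0.0006] | 0.154 [1.2 0.6 0. ] [0.001  0.0006] | 0.192 [ 0.6  0.4 -0.1] [0.001  0.0006] | 0.23 [1.2 0.4 0.1] [0.001  0.0006] | 
 24.1333 [ 0.5491 -0.1949  0.0791] 0.23 [0.49 0.02 0.22] [ 0.05 -0.01  0.01]
```

```bash
cat > rel.py <<'E'
from h import *
t=np.load("tilt.npy"); p=t[6]; M=modrot(p); piv=t[:3]; st=manip.state()
manip.set_gripper(.062); manip.dwell(.1); print("open",manip.state()["clock"],F().round(2))
up=M.apply([0,0,1]); manip.move_linear(np.array(st["tool_pos"])+up*.045,rate=.15)
manip.set_gripper(.0); s2=manip.state(); print(s2["clock"],round(s2["gripper_width"],4))
c=cams.capture("scene"); np.savez("pics/scene3.npz",**c)
cv2.imwrite("pics/s3c.png",cv2.resize(c["image"][240:380,240:380],(600,600),interpolation=3))
# box top plane: fit from the white top
W=cloud(c).reshape(-1,3); L=M.inv().apply(W-piv)+[.040,0,.0185]
m=(L[:,0]>-.03)&(L[:,0]<.022)&(abs(L[:,1])<.018)&(abs(L[:,2]-.06)<.008); q=L[m]
A=np.c_[q[:,:2],np.ones(len(q))]; k=np.linalg.lstsq(A,q[:,2],rcond=None)[0]
r=q[:,2]-A@k; q=q[abs(r)<.003]; A=np.c_[q[:,:2],np.ones(len(q))]; k=np.linalg.lstsq(A,q[:,2],rcond=None)[0]
print("n",len(q),"slopes",k.round(3),"pitch rel",np.arctan(k[0]),"xr",L[m][:,0].min(),L[m][:,0].max())
E
python3 rel.py
```

```text
open 24.7583 [-0.13 -0.38 -0.45]
26.25 0.0004
n 233 slopes [0.027 0.01  0.059] pitch rel 0.026777920323712363 xr -0.029989545454580456 0.021691417399952465
```

View pics/s3c.png

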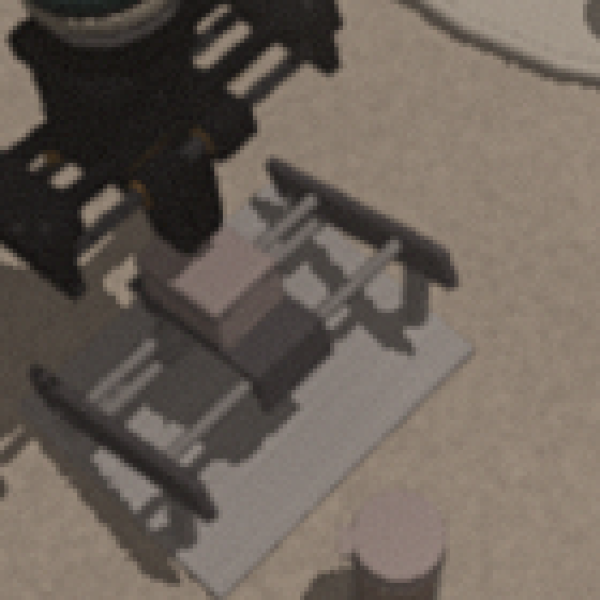

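The crop shows the box released and resting hooked on the upper bar, with its foot on the clip flare. The measured pitch is about 0.257 rad against 0.25 expected. Next I press the foot end in steps.

```bash
cat > press.py <<'E'
from h import *
t=np.load("tilt.npy"); piv=t[:3]
pt=lambda p,h=0:piv+modrot(p).apply([-.067,0,.0415+h])
manip.move_linear(pt(.23,.006),rate=.12,rot=toolrot(modrot(.23),1))
base=F(6); print("base",base.round(2)); p=.235; mx=0
while p<.43:
    p+=.012; M=modrot(p)
    manip.move_linear(pt(p),rate=.04,rot=toolrot(M,1)); f=M.inv().apply(F(2)-base)
    print(round(p,3),f.round(1),end=" | "); mx=max(mx,f[2])
    if f[2]>28 or (p>.385 and f[2]>14): break
st=manip.state(); print("\n",st["clock"],st["tool_pos"].round(4),p,"max",mx)
E
python3 press.py
```

```text
base [ 0.02 -0.07  0.02]
0.247 [ 0.1  0.4 -0.4] | 0.259 [0.7 0.7 1.1] | 0.271 [0.9 0.4 1.9] | 0.283 [ 0.8 -1.1  3.4] | 0.295 [ 0.5 -0.8  2.5] | 0.307 [-0.4 -0.1  0.7] | 0.319 [-0.1 -0.1 -0.7] | 0.331 [0.3 0.3 0.1] | 0.343 [-0.4  0.  -0.4] | 0.355 [-0.3 -0.2 -0.7] | 0.367 [0.5 0.6 0.6] | 0.379 [-0.  -0.4 -0.1] | 0.391 [ 0.5 -0.6  1.5] | 0.403 [-0.6 -0.  10. ] | 0.415 [-1.5  0.9 18.6] | 
 31.0667 [ 0.5211 -0.1916  0.0902] 0.41500000000000015 max 18.577250437126708
```

```bash
cat > ver.py <<'E'
from h import *
t=np.load("tilt.npy"); piv=t[:3]; M=modrot(.4); p0=np.array(manip.state()["tool_pos"])
manip.move_linear(p0+M.apply([0,0,1])*.03,rate=.12); manip.move_linear(p0+M.apply([0,0,1])*.05+[-.03,0,.10],rate=.25)
print(manip.state()["clock"],F().round(2))
for n in("scene","top"):
    c=cams.capture(n); np.savez(f"pics/{n}4.npz",**c); cv2.imwrite(f"pics/{n}4.png",c["image"])
    L=M.inv().apply(cloud(c).reshape(-1,3)-piv)+[.040,0,.0185]
    m=(L[:,0]>-.032)&(L[:,0]<.024)&(abs(L[:,1])<.019)&(abs(L[:,2]-.06)<.006); q=L[m]; 
    A=np.c_[q[:,:2],np.ones(len(q))]; k=np.linalg.lstsq(A,q[:,2],rcond=None)[0]
    print(n,len(q),"slope,",k.round(3))
    m=(abs(L[:,0])<.06)&(abs(L[:,1])<.05)&(abs(L[:,2]-.06)<.006); print("  top rect",rect(L[m]),np.percentile(L[m][:,1],[2,98]).round(4))
    if n=="scene": cv2.imwrite("pics/s4c.png",cv2.resize(c["image"][240:400,220:380],(600,600),interpolation=3))
for b,a in(("gl",(220,170,300,205)),("jar",(412,145,445,180))):
    for f in("top0","top4"):
        w=cloud(dict(np.load(f"pics/{f}.npz")))[a[1]:a[3],a[0]:a[2]].reshape(-1,3); w=w[w[:,2]>.075]; print(b,f,w.mean(0).round(4))
E
python3 ver.py
```

```text
32.1333 [ 0.11  0.19 -0.06]
scene 307 slope, [ 0.006 -0.016  0.06 ]
  top rect (array([-2.9, -2.5]), array([45.1, 62.9]), 89.6) [-0.0234  0.0186]
top 332 slope, [-0.005  0.005  0.061]
  top rect (array([-3.6, -0.5]), array([60.4, 44.4]), 0.3) [-0.0216  0.0211]
gl top0 [0.6207 0.1963 0.09  ]
gl top4 [0.6207 0.1969 0.09  ]
jar top0 [ 0.6972 -0.2486  0.0878]
jar top4 [ 0.6972 -0.2485  0.0878]
```

View pics/s4c.png

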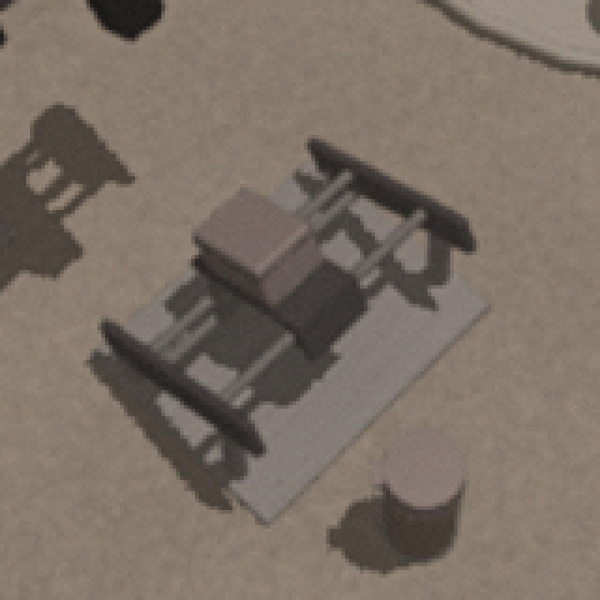

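```bash
python3 -c "
from cell import order; order.close_job()"
```

```text
the job is handed in; nothing more can be done
```

The tablet box is mounted on the left-hand rack and the job was handed in at about 32 s of the 54 s allowed. The interface reports no verdict.

- **Hooking:** I lowered the level box past the upper bar until the plate touched it, at about 7 N. I then backed off about 1.5 mm and drew the lip home until it met the bar, at about 3.5 N.
- **Tilting and snapping in:** I tilted the box about the bar to 0.23 rad and let go, leaving the foot resting on the clip flare. Pressing the foot end with shut fingers peaked at 3.4 N before the force dropped to zero. It rose again only at about 0.40 rad pitch, where I stopped at about 19 N with the box flush.
- **Last checks:** The box top is parallel to the deck within about 0.006 rad in slope. It is centred within about 0.5 mm in the top view and 2.5 mm in the scene view, a disagreement still well inside the 15 mm limit. The glasses, jigger and jar had moved less than 1 mm, and the arm was clear of everything with no contact force.
- **Not seen directly:** The box hides the clip, so that it sprang back is inferred from the force drop and the flush seating. At 3.4 N, the snap force was slightly under the expected 4 to 15 N.
- **One slip on the way:** A script error drew the box from 10 mm too far up the slope. It caused no contact and was corrected.

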